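# Cam the loose gable section tight against the model house

## Task

Stand the loose blue house section with the pitched roof upright in the open bay of the plywood joining jig, its ridge in line with the fixed half of the house. Then turn the jig's cam handle clockwise a full quarter turn to its stop, so that the jaw pushes the section tight against the fixed half, and let go of everything.

Things in the scene. Friction and masses are not known exactly. Their poses are not given: they have to be found in the camera images.
- gable_center (a point): Centre of the loose gabled house section (33 mm above its underside): rigid blue block, 60 mm long (x, along the ridge), 44 wide (y), 66 high (z); upright walls to 44 mm, then a 45 degree grey roof, no overhang; about 0.09 kg; either way round fits. It stands beside the jig. Not to be used: the flat-roofed garage block (47 mm high) on the jig's other side and the thin square tower.
- bay (a point): Middle of the jig's open bay, on its plywood board (268 x 124 mm, fixed, 12 mm thick). x points along the board from cam to fixed house half, y across, z up. The half (44 mm wide, 66 high, ridge on y = 0) ends at x = +42.5 mm; the jaw's face (90 mm wide, 37 high) is at x = -44 mm at cam 0 and advances 16.6 mm per rad. The board's sides are open. Cam home: section centre at x = 12.5 mm.
- cam (a joint): Angle of the cam handle about its vertical axis, rad: 0 open (bar across the board), growing clockwise seen from above to the stop at 1.57 (bar along the board). Starts between 0 and 0.12. Light friction, about 0.06 Nm; it stays where it is left, and the jaw follows it.
- cam_grip (a point): Grip point of the cam handle, on its turning axis, 60 mm above the counter, 90 mm from the bay's middle towards the bay's -x. The handle is a black bar 58 mm long (y of this point, which turns with it), 14 mm thick (x), from 44 to 72 mm above the counter. Below it is an off-centre wooden cam disc, 76 mm across, top 32 mm above the counter.
Mind the look-alikes: they are no part of the job. What is shaped like the part that bears gable_center but yellow is not meant.

How it is judged:
By the outcome, as a careful person would: the job done as asked, in the order asked, and still so for the second after the job is handed in, with the robot touching nothing.
It also fails if it takes over 54 s, if anything falls off the work surface, if the arm or the gripper's body presses on something with over 40 N, if the wrist force passes 120 N, or if a joint passes its speed limit or range.

## Robot

A 6-joint arm with a two-finger parallel gripper is mounted at the origin on the work surface. World frame = base frame: x ahead of the robot, y to its left, z up, the work surface at z = 0. Lengths are in m, angles in rad, forces in N, time in s.
With the tool pointing down it reaches from about 0.35 to 0.975 m from the base axis. Payload 4.9 kg.
Tool frame: the origin (TCP) lies at the very end of the fingers, on their centre line; the grasp point (between the pads) lies 19 mm behind it (ctrl.pinch_z is the distance from the TCP to the grasp point, in m); z points along the fingers, y is the direction in which the jaws open and shut (so a half turn about z gives the same grasp; the last joint's range is limited). The gripper opens to 85 mm and grips with 20 to 120 N. Pads are 22 mm wide; open, the fingers measure 114 mm over their backs; the gripper's body (76 mm by 85 mm) begins 54 mm behind the grasp point. The pads swing forward as they close: fully open they stand 13 mm farther back than shut.
Start: joints at [-1.396, 0.053, 1.613, -0, 1.476, -0.119], TCP at [0.181, -0.598, 0.231] pointing down, gripper open.
Joint ranges: [-3.01, 3.01], [-1.01, 2.22], [0.06, 2.58], [-1.02, 4.17], [0.09, 2.62], [-3.14, 3.14]. Speed limits (rad/s): [2.57, 2.57, 3.14, 3.14, 3.14, 3.14].

## Interface

Orientations are given as a rotation vector (axis times angle).
In Python, from station import ctrl gives the robot as it stands.
- The arm moves only by the tool carry_out, never from a script. Its argument "series" is a list of rows, each a list of 7 numbers: the shift along the world's x, y, z each as a share of 0.025 m, from -1 to 1, then the turn, a rotation vector about the world's x, y, z each as a share of 0.1 rad, from -1 to 1, then the opening, from 0 (shut) to 1 (fully open). A call has 1 to 12 rows; each row shifts and turns the commanded pose from where the row before left it; what a row does not reach is not made up. A row lasts 1/10 s, in which the tool goes at most 50 mm and 8.59 degrees, less where a joint would pass 70% of its speed; a pose out of reach is approached as far as the arm can. A call with a number of a shift or a turn outside -1 to 1 is refused whole. A call with a gripper value outside its range is refused whole. The fingers move at their own pace and stop on an object; "grip_force" is the grip in N (left out, the last holds). Time passes only in rows, so rows that do not move let the fingers close. It gives the time, the measured TCP pose, the force and the opening at its end, in the units of the state.
- ctrl.get_obs(): the state, without advancing time (a new reading comes with each control period).
- ctrl.get_image(name): name is "side" or "top" or "wrist"; returns a dict with "frame" (480x640x3 uint8, blue, green, red), "fx", "fy", "cx", "cy" (pixels), "k1" (the pictures are not rectified: a ray, as slopes to the right and down, at radius r is drawn at 1 + k1 r^2 times it, then the intrinsics apply), "R" (3x3) and "t" (3): a world point X has camera coordinates R X + t; the wrist camera has in their place "hand_eye" (4x4, takes a point from camera to tool coordinates, whose origin is the TCP and whose axes are the flange's). Camera axes: x right, y down, z forward; pixel columns grow to the right and rows downward; lengths in m; the calibration is good to about 2 mm. A picture is of the moment at which its call begins: read the wrist's pose just before it. There is no depth.
- ctrl.finish_job(): hands the job in, once; it reports no verdict.
Trained networks look in a picture, given as the dict that the camera call returned (one of the last four; its "shot" number tells which), for a name from the list of things; names that differ only in an ending like _2 or _b are one class to them, and where a whole thing is asked for, a point or a joint stands for the part that bears it (a point fixed in the world has none). Each returns a list of dicts, best first, with "p" (0 to 1); they miss things now and then, are a little off and sometimes report something else, mostly with a low value. They report only what shows in the picture. A call takes as long as a camera call. They do not tell look-alikes from the thing itself.
- ctrl.trace(picture, name): "mask" (480x640 bool, what is visible of it) and "rect" ([left, top, width, height] as shares, 0 to 1, of the picture: columns of its width, rows of its height, round what is visible of it).
- ctrl.mark_of(picture, name): "position" ([column, row] as shares, 0 to 1, of the picture: columns of its width, rows of its height: a listed point, or the origin of a listed thing).
The state is a dict: "t": time; "q": joint angles; "dq": joint speeds; "effort": joint torques, N m; "tool_pos": TCP position; "tool_rot": TCP orientation; "contact_force": force on the tool from outside, world axes, zero at the start; "wrist_torque": the same for the moment, N m; "opening": finger opening in m.
Only numpy, scipy, OpenCV 4.12 (cv2) and the standard library are available. Lean on these libraries where they do the work, as an engineer would, in place of code of your own. Each camera call takes 0.05 s, during which the arm holds its last target.

## Working session

There is one attempt and no reset: what is moved stays moved. The work goes in short steps, Python scripts to look and compute and a tool call to move; the robot and the scene stay as the last step left them, time stands still between calls to the robot, and variables do not carry over. Pictures are saved under pics/ and viewed, and the job is handed in when it is done.

Besides the shell and the picture viewer there is one more tool, called after "Request:" as name(argument=value, ...), one argument or row to a line, values as JSON. carry_out: Moves the arm, as the interface text tells. Shift numbers are shares of 0.025 m and turn numbers shares of 0.1 rad, none past 1 either way. Its arguments: {"type":"object","properties":{"series":{"type":"array"},"grip_force":{"type":"number"}},"required":["series"]}

```bash
ls; mkdir -p pics; python3 - <<'E'
from station import ctrl
import cv2
print(ctrl.get_obs())
for n in ["side","top","wrist"]:
    p=ctrl.get_image(n); cv2.imwrite(f"pics/{n}0.png",p["frame"])
    print(n,{k:v for k,v in p.items() if k!="frame"})
    for nm in ["gable_center","bay","cam","cam_grip"]:
        print(nm,[(round(d["p"],2),[round(float(a*b),1) for a,b in zip(d["position"],(640,480))]) for d in ctrl.mark_of(p,nm)])
E
```

```text
pics
{'t': 0.0, 'q': array([-1.39600275e+00,  5.33829721e-02,  1.61436607e+00, -9.81537252e-06,
        1.47599327e+00, -1.18974096e-01]), 'dq': array([ 0.00024612, -0.0011068 ,  0.000291  ,  0.00163838, -0.0006201 ,
       -0.00054291]), 'effort': array([-1.58055245e-04, -3.93681979e+01, -3.70174634e+01, -8.26170390e-05,
        7.07065308e-03, -2.81567665e-06]), 'tool_pos': array([ 0.18087427, -0.59757342,  0.23000379]), 'tool_rot': array([-3.10563819e+00, -4.59478685e-01,  1.09496337e-04]), 'contact_force': array([-0.33828949,  0.44876741, -0.44462774]), 'wrist_torque': array([0.0058816 , 0.03390023, 0.04219145]), 'opening': 0.08543997850751477}
side {'fx': 548.977524416742, 'fy': 548.977524416742, 'cx': 313.9735852302173, 'cy': 233.80613706203397, 'k1': -0.04705319507378977, 'R': array([[-0.99915905, -0.03937868, -0.01142447],
       [-0.02094391,  0.7296939 , -0.68345312],
       [ 0.03524985, -0.6826391 , -0.729905  ]]), 't': array([0.54022256, 0.07498694, 1.16122168]), 'shot': 1}
gable_center [(0.87, [327.9, 138.9]), (0.85, [342.0, 194.3]), (0.73, [334.7, 169.1])]
bay [(0.58, [277.6, 267.0])]Traceback (most recent call last):
  File "<stdin>", line 8, in <module>
ValueError: it knows: bay, cam_grip, gable_center
```

```bash
cat > h.py <<'E'
from station import ctrl
import cv2, numpy as np
from scipy.spatial.transform import Rotation as Ro
def cam(p,obs=None):
    if "R" in p: return np.array(p["R"]),np.array(p["t"])
    T=np.eye(4);T[:3,:3]=Ro.from_rotvec(obs["tool_rot"]).as_matrix();T[:3,3]=obs["tool_pos"]
    M=np.linalg.inv(T@np.array(p["hand_eye"])); return M[:3,:3],M[:3,3]
def proj(p,RT,X):
    c=np.atleast_2d(X)@RT[0].T+RT[1]; s=c[:,:2]/c[:,2:]; r2=(s**2).sum(1,keepdims=True)
    s=s*(1+p["k1"]*r2); return s*[p["fx"],p["fy"]]+[p["cx"],p["cy"]]
def ray(p,RT,uv):
    d=(np.array(uv,float)-[p["cx"],p["cy"]])/[p["fx"],p["fy"]]; s=d.copy()
    for _ in range(20): s=d/(1+p["k1"]*(s@s))
    v=RT[0].T@np.array([s[0],s[1],1]); return -RT[0].T@RT[1], v/np.linalg.norm(v)
def atz(p,RT,uv,z):
    o,v=ray(p,RT,uv); return o+v*(z-o[2])/v[2]
def tri(rs):
    A=np.zeros((3,3));b=np.zeros(3)
    for o,v in rs:
        P=np.eye(3)-np.outer(v,v);A+=P;b+=P@o
    X=np.linalg.solve(A,b); return X,[float(np.linalg.norm((np.eye(3)-np.outer(v,v))@(X-o))) for o,v in rs]
E
python3 - <<'E'
from h import *
import pickle
S={}
for n in ["side","top","wrist"]:
    o=ctrl.get_obs();p=ctrl.get_image(n); cv2.imwrite(f"pics/{n}0.png",p["frame"])
    S[n]=(p,o)
    if n!="side":print(n,{k:v for k,v in p.items() if k!="frame"})
    for nm in ["gable_center","bay","cam_grip"]:
        print(nm,[(round(d["p"],2),[round(float(a*b),1) for a,b in zip(d["position"],(640,480))]) for d in ctrl.mark_of(p,nm)])
pickle.dump(S,open("s0.pkl","wb"))
E
```

```text
gable_center [(0.96, [329.0, 140.3]), (0.82, [338.5, 194.4]), (0.71, [287.1, 180.8]), (0.67, [335.3, 165.1])]
bay [(0.59, [275.8, 267.6]), (0.41, [332.5, 165.0])]
cam_grip [(0.86, [280.4, 221.8])]
top {'fx': 507.8027776277525, 'fy': 507.8027776277525, 'cx': 321.3297960159433, 'cy': 229.39224882020275, 'k1': -0.0661659322543875, 'R': array([[ 0.01245005, -0.99972987,  0.01962603],
       [-0.99383993, -0.01453356, -0.10986796],
       [ 0.11012352, -0.01813727, -0.99375241]]), 't': array([-0.04721351,  0.55366672,  1.21427083]), 'shot': 3}
gable_center [(0.92, [422.0, 248.8]), (0.76, [468.5, 248.4]), (0.72, [396.4, 208.6]), (0.55, [377.1, 257.7])]
bay [(0.62, [296.5, 203.7])]
cam_grip [(0.88, [331.8, 201.1])]
wrist {'fx': 406.89396634011996, 'fy': 406.89396634011996, 'cx': 317.940949892129, 'cy': 240.90931465577918, 'k1': -0.0738821068798237, 'hand_eye': array([[-6.07492611e-05, -9.53420446e-01, -3.01644575e-01,
         7.75434197e-02],
       [ 9.99999848e-01,  1.07242472e-04, -5.40359189e-04,
         3.59075373e-04],
       [ 5.47538609e-04, -3.01644562e-01,  9.53420295e-01,
        -1.43975992e-01],
       [ 0.00000000e+00,  0.00000000e+00,  0.00000000e+00,
         1.00000000e+00]]), 'shot': 4}
gable_center []
bay []
cam_grip []
```

View pics/side0.png

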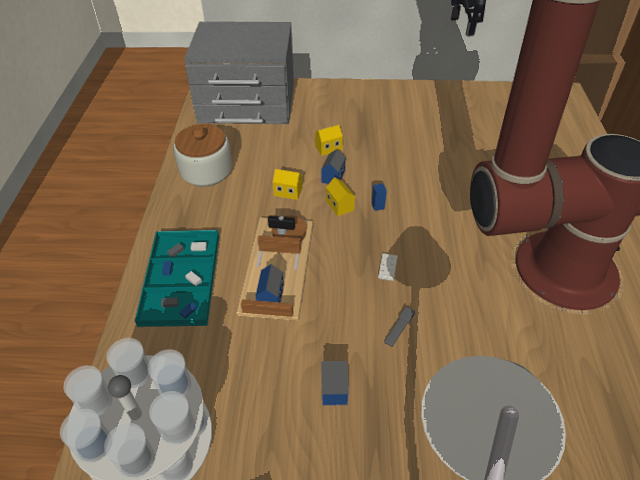

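View pics/top0.png

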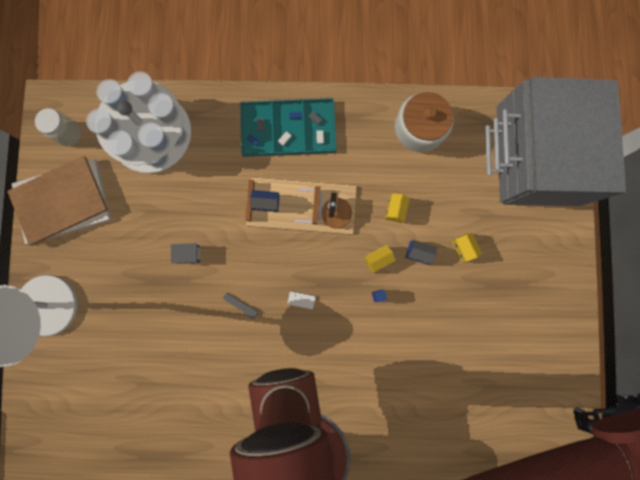

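View pics/wrist0.png

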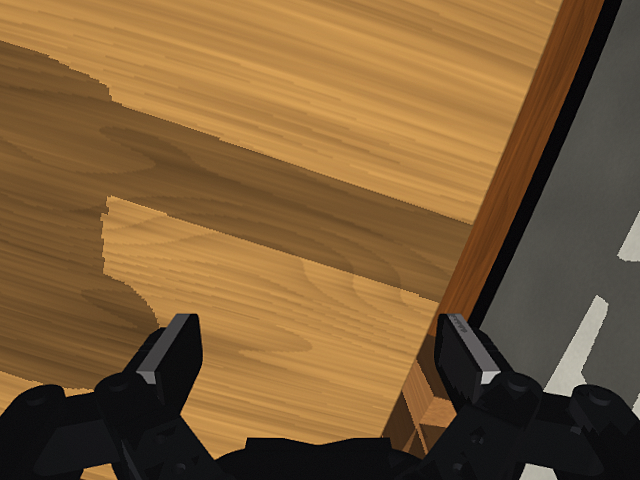

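Candidates: the yellow houses are at top (380,259), (467,247) and (397,207). The blue gabled one is at top (421,252) / side (333,166). The flat garage is at top (185,253), the tower at (380,296), and the fixed half at (264,201). I pick the blue one at (421,252) and will check it in a close crop.

```bash
python3 - <<'E'
from h import *
import pickle
S=pickle.load(open("s0.pkl","rb"))
a=S["top"][0]["frame"];b=S["side"][0]["frame"]
A=cv2.resize(a[170:310,230:490],None,fx=3,fy=3,interpolation=cv2.INTER_CUBIC)[:, :780]
B=cv2.resize(b[110:330,220:400],None,fx=2.7,fy=2.7,interpolation=cv2.INTER_CUBIC)
cv2.imwrite("pics/ct.png",A);cv2.imwrite("pics/cs.png",B)
p,o=S["top"];q,_=S["side"];RT=cam(p);RS=cam(q)
print("gable z=.033",atz(p,RT,(422,252),.05),atz(q,RS,(334,166),.04))
print("camgrip",tri([ray(p,RT,(331.8,201.1)),ray(q,RS,(280.4,221.8))]))
print("bay",tri([ray(p,RT,(296.5,203.7)),ray(q,RS,(276.8,267.3))]), atz(p,RT,(296.5,203.7),.012))
E
```

```text
gable z=.033 [ 0.50069684 -0.28356927  0.05      ] [ 0.50222929 -0.27776966  0.04      ]
camgrip (array([ 0.61726207, -0.06342056,  0.06148766]), [0.002488417482338259, 0.0024884174823384263])
bay (array([0.61915375, 0.02290869, 0.01193956]), [0.0009676604185633094, 0.0009676604185632486]) [0.62012362 0.02287853 0.012     ]
```

View pics/ct.png

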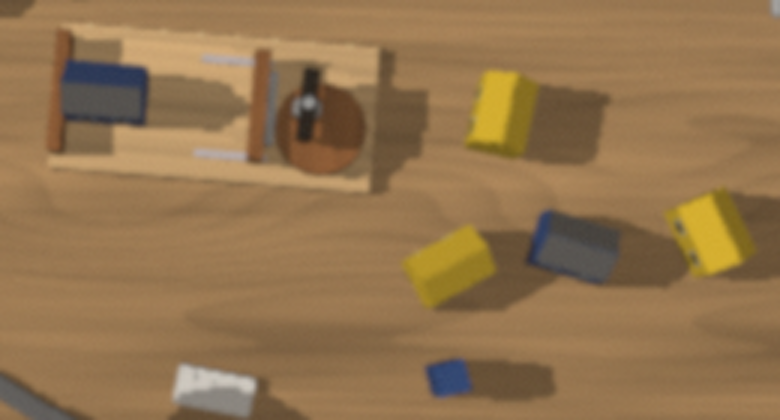

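View pics/cs.png

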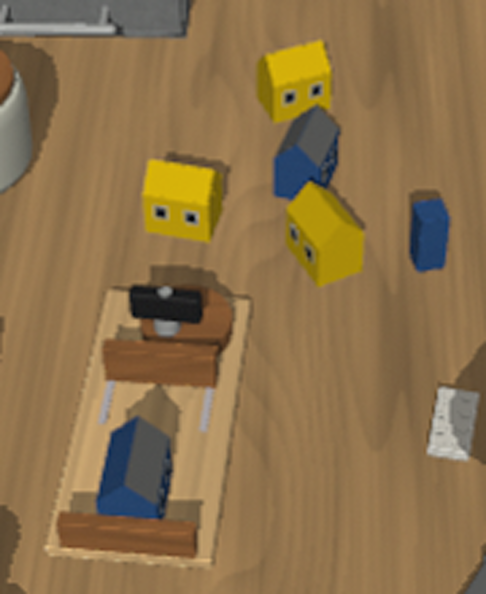

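The crops confirm it. The blue block with the grey pitched roof stands upright between the yellow houses, at top pixel (421,252). Its ridge runs roughly along world y. I'm moving to hover over it.

Request:
carry_out(
  series=[
    [1,1,-0.1,0,0,0.9,1],
    [1,1,-0.1,0,0,0.9,1],
    [1,1,-0.1,0,0,0.9,1],
    [1,1,-0.1,0,0,0.9,1],
    [1,1,-0.1,0,0,0.9,1],
    [1,1,-0.1,0,0,0.9,1],
    [1,1,-0.1,0,0,0.9,1],
    [1,1,-0.1,0,0,0.9,1],
    [1,1,-0.1,0,0,0.9,1],
    [1,1,-0.1,0,0,0.9,1],
    [1,1,-0.1,0,0,0.9,1],
    [1,1,-0.1,0,0,0.9,1],
  ],
)

```text
t: 1.95
tool_pos: [0.4819, -0.2971, 0.2014]
tool_rot: [2.425, 1.996, 0.0]
contact_force: [0.2, 0.5, 0.1]
opening: 0.0853
```

Request:
carry_out(
  series=[
    [0.8,0.7,0,0,0,0,1],
    [0,0,0,0,0,0,1],
    [0,0,0,0,0,0,1],
  ],
)

```text
t: 2.25
tool_pos: [0.5011, -0.2805, 0.2013]
tool_rot: [2.428, 1.994, -0.001]
contact_force: [0.8, -0.1, -0.9]
opening: 0.0857
```

```bash
cat > w.py <<'E'
from h import *
import pickle,sys
o=ctrl.get_obs();p=ctrl.get_image("wrist");pickle.dump((p,o),open(sys.argv[1]+".pkl","wb"))
cv2.imwrite(f"pics/{sys.argv[1]}.png",p["frame"])
R=Ro.from_rotvec(o["tool_rot"]).as_matrix()
print(o["t"],o["tool_pos"],"y ang",np.degrees(np.arctan2(R[1,1],R[0,1])),R[2])
for nm in sys.argv[2:]:
    for d in ctrl.mark_of(p,nm): print(nm,round(d["p"],2),np.array(d["position"])*[640,480])
E
python3 w.py w1 gable_center
```

```text
2.25 [ 0.50108514 -0.28053818  0.20131395] y ang -11.223893204041945 [-4.17146073e-04 -3.11308682e-04 -9.99999865e-01]
gable_center 0.92 [271.104  91.68 ]
gable_center 0.89 [450.88  119.616]
gable_center 0.82 [321.216 215.616]
gable_center 0.75 [362.88  340.992]
```

View pics/w1.png

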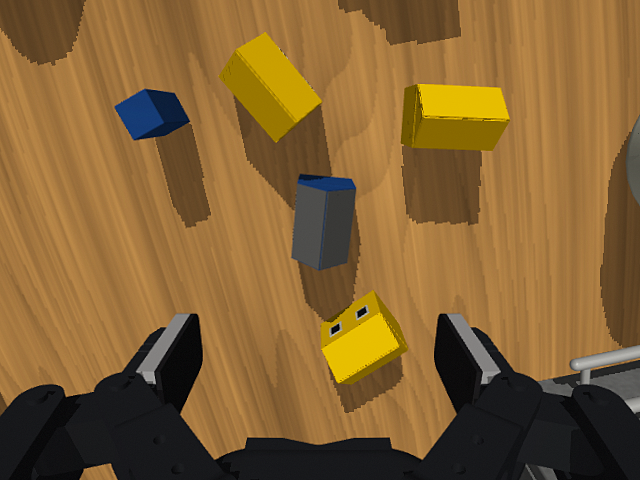

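The wrist view shows the blue gable at (322,222). Yellow houses are at (270,88), (455,118) and (362,340), and the tower is at (150,113). I'm fitting its pose by silhouette.

```bash
cat > fit.py <<'E'
from h import *
from scipy.optimize import minimize
def gab():
    P=[]
    for x in(-.03,.03): P+=[[x,-.022,0],[x,.022,0],[x,-.022,.044],[x,.022,.044],[x,0,.066]]
    return np.array(P)
G=gab()
def pts(X):
    c,s=np.cos(X[3]),np.sin(X[3]); return G@np.array([[c,s,0],[-s,c,0],[0,0,1]])+X[:3]
def sil(p,RT,X):
    m=np.zeros((1920,2560),np.uint8); h=cv2.convexHull((proj(p,RT,pts(X))*4+1.5).astype(np.float32)).astype(np.int32)
    cv2.fillConvexPoly(m,h,1); return m
def fit(views,X0,zfree=True):
    big=[(p,RT,cv2.resize(m.astype(np.uint8),(2560,1920),interpolation=cv2.INTER_NEAREST)) for p,RT,m in views]
    def f(v):
        X=[X0[0]+v[0],X0[1]+v[1],X0[2]+(v[2] if zfree else 0),X0[3]+v[3]*10]
        t=0
        for p,RT,m in big:
            s=sil(p,RT,X); t+=1-(s&m).sum()/max(1,(s|m).sum())
        return t
    best=None
    S0=np.zeros((5,4)); 
    for i in range(4): S0[i+1,i]=[.008,.008,.005,.015][i]
    r=minimize(f,np.zeros(4),method="Nelder-Mead",options=dict(initial_simplex=S0,xatol=1e-5,fatol=1e-5,maxiter=300))
    v=r.x; return np.array([X0[0]+v[0],X0[1]+v[1],X0[2]+(v[2] if zfree else 0),X0[3]+10*v[3]]),r.fun
E
cat > f1.py <<'E'
from fit import *
import pickle
p,o=pickle.load(open("w1.pkl","rb"));RT=cam(p,o)
def colmask(fr,box):
    b,g,r=[fr[...,i].astype(int) for i in range(3)]
    m=(b>=r-3)&(b>35); M=np.zeros(m.shape,bool); x0,y0,x1,y1=box; M[y0:y1,x0:x1]=m[y0:y1,x0:x1]
    n,l,st,_=cv2.connectedComponentsWithStats(M.astype(np.uint8)); k=1+np.argmax(st[1:,4]); print(st[k]); return l==k
m=colmask(p["frame"],(285,168,362,275))
t=[d for d in ctrl.trace(ctrl.get_image("wrist"),"gable_center")]
for d in t: print(d["p"],np.array(d["rect"])*[640,480,640,480],(d["mask"]&m).sum(),d["mask"].sum())
X0=[.501,-.281,0,np.radians(79)]
for zf in(0,1):
    X,e=fit([(p,RT,m)],X0,zf); print("wrist",X,np.degrees(X[3]),e)
S=pickle.load(open("s0.pkl","rb"));q=S["top"][0];mt=colmask(q["frame"],(404,238,440,267))
X,e=fit([(q,cam(q),mt)],X0,0);print("top",X,np.degrees(X[3]),e)
X,e=fit([(q,cam(q),mt),(p,RT,m)],X0,1);print("both",X,np.degrees(X[3]),e)
v=p["frame"].copy()
for a in proj(p,RT,pts(X)): cv2.circle(v,tuple(int(round(c)) for c in a),2,(0,0,255),-1)
cv2.imwrite("pics/f1.png",cv2.resize(v[150:300,240:400],None,fx=4,fy=4))
E
python3 f1.py
```

```text
[ 292  174   64   97 4549]
0.71 [399.808  82.896 111.488  65.616] 0 6410
0.7 [319.424 286.704  89.216  96.288] 0 5280
wrist [ 0.50406311 -0.28526595  0.          1.2778545 ] 73.21566967504876 0.11483335159950803
wrist [ 0.50436139 -0.28461152  0.00251893  1.28346556] 73.53715964690225 0.1291349514098329
[406 241  24  23 140]
top [ 0.50135998 -0.28314543  0.          1.31652799] 75.43149725402147 0.749496756877656
both [ 0.50401791 -0.28564941 -0.00231242  1.28138133] 73.41774241637093 0.8633950044372447
```

View pics/f1.png

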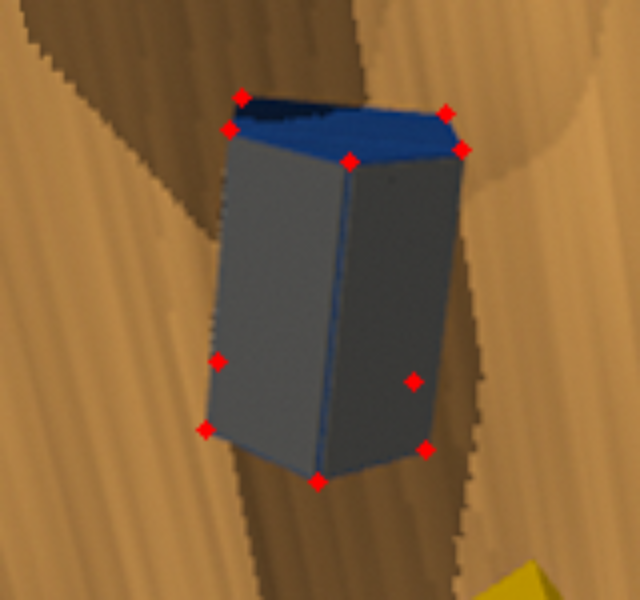

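The projected corners sit on the block, and the underside fits to z≈0 within 2.5 mm. I'm aligning and descending part way for a second view.

Request:
carry_out(
  series=[
    [0.12,-0.2,-0.8,0,0,-0.96,1],
    [0,0,-1,0,0,0,1],
    [0,0,-1,0,0,0,1],
    [0,0,0,0,0,0,1],
    [0,0,0,0,0,0,1],
  ],
)

```text
t: 2.95
tool_pos: [0.5035, -0.2861, 0.1314]
tool_rot: [-2.522, -1.872, 0.0]
contact_force: [0.0, 0.1, 0.6]
opening: 0.0853
```

```bash
python3 w.py w2 gable_center; cat > f2.py <<'E'
from fit import *
import pickle
exec(open("f1.py").read().split("def colmask")[0].split("p,o=")[0])
V=[]
for n,box in(("w1",(285,168,362,275)),("w2",None)):
    p,o=pickle.load(open(n+".pkl","rb"));RT=cam(p,o)
    if box is None:
        u=proj(p,RT,pts([.504,-.2855,0,1.2795]));a=u.min(0)-12;b=u.max(0)+12;box=[int(max(0,c)) for c in (*a,*b)];print(box)
    fr=p["frame"];B,g,r=[fr[...,i].astype(int) for i in range(3)]
    m=(B>=r-3)&(B>35); M=np.zeros(m.shape,bool); x0,y0,x1,y1=box; M[y0:y1,x0:x1]=m[y0:y1,x0:x1]
    nn,l,st,_=cv2.connectedComponentsWithStats(M.astype(np.uint8)); k=1+np.argmax(st[1:,4]); V.append((p,RT,l==k))
for vs in([V[1]],V):
    X,e=fit(vs,[.504,-.2855,0,1.2795],1);print(X,np.degrees(X[3]),e)
p,RT,_=V[1];v=p["frame"].copy()
for a in proj(p,RT,pts(X)): cv2.circle(v,tuple(int(round(c)) for c in a),2,(0,0,255),-1)
cv2.imwrite("pics/f2.png",v)
E
python3 f2.py
```

```text
2.95 [ 0.50347099 -0.2861203   0.13135714] y ang -16.84736975382266 [ 2.24677337e-04 -7.32504944e-04 -9.99999706e-01]
gable_center 0.87 [468.096  94.512]
gable_center 0.78 [236.224  83.904]
gable_center 0.64 [384.832 380.688]
gable_center 0.62 [316.288 236.784]
[267, 171, 367, 320]
[ 5.04050398e-01 -2.85554793e-01 -1.07242167e-03  1.27810251e+00] 73.22987948820034 0.07343489117747015
[ 5.04159136e-01 -2.85534398e-01 -1.24804079e-03  1.27891680e+00] 73.27653488534455 0.18425330571066234
```

View pics/f2.png

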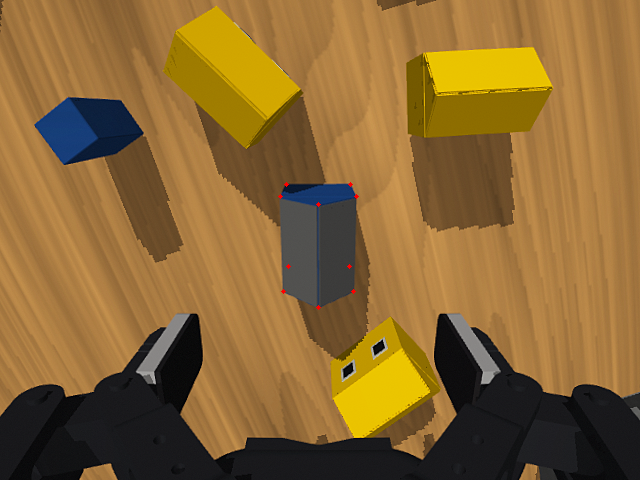

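```bash
python3 - <<'E'
from h import *
import pickle
p,o=pickle.load(open("w2.pkl","rb"));RT=cam(p,o);R=Ro.from_rotvec(o["tool_rot"]).as_matrix()
for uv,z in(((393,318),.066),((345,360),.03),((438,388),.044),((409,53),.044),((425,135),.05),((300,93),.06),((247,148),.03)):
    X=atz(p,RT,uv,z);print(uv,(R.T@(X-o["tool_pos"]))[:2].round(3))
E
```

```text
(393, 318) [-0.036  0.044]
(345, 360) [-0.088  0.019]
(438, 388) [-0.102  0.083]
(409, 53) [0.108 0.049]
(425, 135) [0.066 0.058]
(300, 93) [ 0.087 -0.008]
(247, 148) [ 0.057 -0.042]
```

Request:
carry_out(
  series=[
    [0.02,0.02,-1,0,0,0,0.85],
    [0,0,-1,0,0,0,0.85],
    [0,0,-1,0,0,0,0.85],
    [0,0,-1,0,0,0,0.85],
    [0,0,-0.5,0,0,0,0.85],
    [0,0,-0.36,0,0,0,0.85],
    [0,0,0,0,0,0,0.85],
  ],
)

```text
t: 3.75
tool_pos: [0.5045, -0.2853, 0.0097]
tool_rot: [-2.522, -1.873, 0.0]
contact_force: [-0.6, -0.3, -0.1]
opening: 0.0723
```

Request:
carry_out(
  series=[
    [0,0,0,0,0,0,0.3],
    [0,0,0,0,0,0,0.3],
    [0,0,0,0,0,0,0.3],
    [0,0,0,0,0,0,0.3],
    [0,0,0,0,0,0,0.3],
    [0,0,0,0,0,0,0.3],
  ],
  grip_force=40,
)

```text
t: 4.35
tool_pos: [0.5056, -0.286, 0.0115]
tool_rot: [2.52, 1.872, 0.001]
contact_force: [0.0, -0.8, 6.8]
opening: 0.0435
```

Gripped: the opening is 43.5 mm, against 44 expected. I'm lifting and moving to a viewpoint over the jig.

Request:
carry_out(
  series=[
    [0,0,0.4,0,0,0,0.3],
    [0,0,0.8,0,0,0,0.3],
    [0,0,1,0,0,0,0.3],
    [0,0,1,0,0,0,0.3],
    [0,0,1,0,0,0,0.3],
    [0.5,1,0.8,0,0,0.25,0.3],
    [0.5,1,0.8,0,0,0.25,0.3],
    [0.5,1,0.8,0,0,0.25,0.3],
    [0.5,1,0.8,0,0,0.25,0.3],
    [0.5,1,0.8,0,0,0.25,0.3],
    [0.5,1,0.8,0,0,0.25,0.3],
    [0.5,1,0.8,0,0,0.25,0.3],
  ],
)

```text
t: 5.55
tool_pos: [0.5918, -0.1089, 0.2555]
tool_rot: [-2.347, -2.087, 0.001]
contact_force: [0.3, -0.2, -1.6]
opening: 0.0433
```

Request:
carry_out(
  series=[
    [0.5,1,0.8,0,0,0.25,0.3],
    [0.5,1,0.8,0,0,0.25,0.3],
    [0,0,0,0,0,0,0.3],
    [0,0,0,0,0,0,0.3],
  ],
)

```text
t: 5.95
tool_pos: [0.6168, -0.0598, 0.295]
tool_rot: [2.294, 2.146, -0.001]
contact_force: [-1.4, -0.2, -1.0]
opening: 0.0434
```

```bash
python3 w.py w3 bay cam_grip gable_center
```

```text
5.95 [ 0.61681597 -0.05982432  0.29499298] y ang -3.8432035748563247 [-4.72241772e-04 -5.50548660e-05 -9.99999887e-01]
bay 0.83 [314.624 107.904]
cam_grip 0.6 [314.496 204.48 ]
gable_center 0.79 [205.12  310.992]
```

View pics/w3.png

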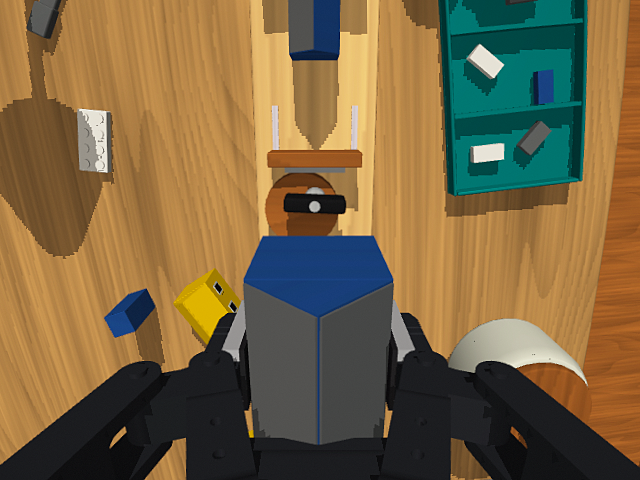

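The block is held centred. The jig shows the handle at (315,204), the jaw at row 158, the fixed half's end at row 55, and the bay mark at (315,108). I'm taking a second view further on.

Request:
carry_out(
  series=[
    [0.1,1,0.2,0,0,0,0.3],
    [0.1,1,0,0,0,0,0.3],
    [0,1,0,0,0,0,0.3],
    [0,0,0,0,0,0,0.3],
    [0,0,0,0,0,0,0.3],
  ],
)

```text
t: 6.65
tool_pos: [0.6216, 0.0143, 0.299]
tool_rot: [-2.295, -2.144, 0.002]
contact_force: [-0.9, -0.4, -0.9]
opening: 0.0433
```

```bash
python3 w.py w4 bay cam_grip; python3 - <<'E'
import pickle,cv2
for n,(x0,y0,x1,y1) in(("w3",(240,0,400,240)),("w4",(230,0,410,240))):
    f=pickle.load(open(n+".pkl","rb"))[0]["frame"]
    cv2.imwrite(f"pics/{n}c.png",cv2.resize(f[y0:y1,x0:x1],None,fx=2.5*1,fy=2.5,interpolation=cv2.INTER_CUBIC))
E
```

```text
6.65 [0.62157644 0.01428841 0.29900712] y ang -3.903669975968139 [-5.87175404e-04 -1.29264218e-03 -9.99998992e-01]
bay 0.63 [314.304 178.8  ]
```

View pics/w3c.png

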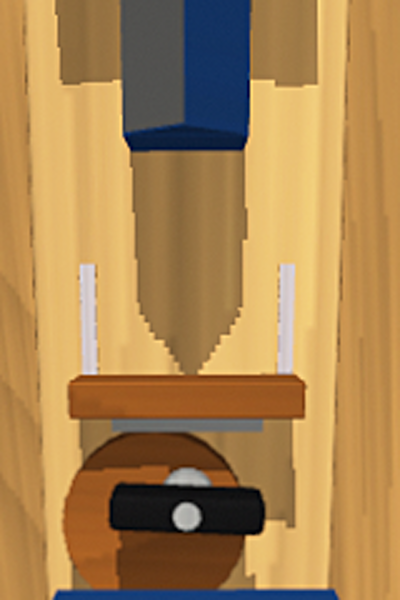

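View pics/w4c.png

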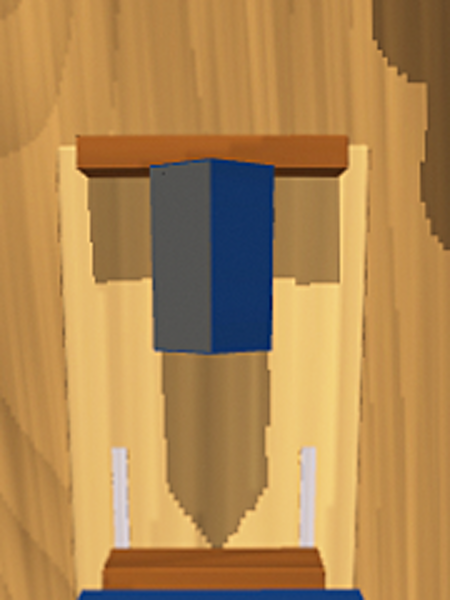

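```bash
cat > jig.py <<'E'
from h import *
import pickle
W={}
for n in("w3","w4"):
    p,o=pickle.load(open(n+".pkl","rb"));W[n]=(p,cam(p,o))
def px(n,u,v): return ((u+.5)/2.5-.5+(240 if n=="w3" else 230),(v+.5)/2.5-.5)
T={"ridge":((185,124),(212,355)),"eaveL":((123,135),(155,350)),"eaveR":((249,135),(271,350))}
out={}
for k,(a,b) in T.items():
    X,e=tri([ray(*W["w3"],px("w3",*a)),ray(*W["w4"],px("w4",*b))]);out[k]=X;print(k,X.round(4),np.round(e,4))
X,e=tri([ray(*W["w3"],(314.6,107.9)),ray(*W["w4"],(314.3,178.8))]);print("bay",X.round(4),np.round(e,4))
for z in(.076,.078):
  far=atz(*W["w4"],px("w4",212,159),z);near=atz(*W["w4"],px("w4",212,355),z);d=far-near
  print("ridge",z,near.round(4),far.round(4),"len",np.linalg.norm(d),"ang",np.degrees(np.arctan2(d[1],d[0])))
a=atz(*W["w3"],px("w3",132,151),.012);b=atz(*W["w3"],px("w3",245,151),.012);print("bottom corners",a,b,np.linalg.norm(a-b))
for z in(.037,.044,.049):
  a=atz(*W["w3"],px("w3",73,377),z);b=atz(*W["w3"],px("w3",303,377),z);print("jaw",z,a.round(4),b.round(4),np.linalg.norm(a-b).round(4),"ang",np.degrees(np.arctan2(*(b-a)[1::-1])))
a=atz(*W["w3"],px("w3",110,497),.072);b=atz(*W["w3"],px("w3",265,500),.072);print("handle",a,b,np.linalg.norm(a-b),np.degrees(np.arctan2(*(b-a)[1::-1])))
print("grip mark z.06",atz(*W["w3"],(314.5,204.5),.06), "dot top .075",atz(*W["w3"],px("w3",187,516),.072))
# board edges
for s,(a,b) in {"L":((62,200),(75,540)),"R":((368,200),(356,540))}.items():
  A=atz(*W["w4"],px("w4",*a),.012);B=atz(*W["w4"],px("w4",*b),.012);print("edge",s,A.round(4),B.round(4),np.degrees(np.arctan2(*(A-B)[1::-1])))
E
python3 jig.py
```

```text
ridge [0.6222 0.0676 0.0826] [0. 0.]
eaveL [0.6006 0.0692 0.0565] [0.0003 0.0003]
eaveR [0.644  0.0662 0.0565] [0.0002 0.0002]
bay [6.185e-01 2.270e-02 4.000e-04] [0.0006 0.0006]
ridge 0.076 [0.6221 0.0672 0.076 ] [0.6267 0.1321 0.076 ] len 0.06507114474068287 ang 85.97230011895968
ridge 0.078 [0.6221 0.0673 0.078 ] [0.6267 0.1318 0.078 ] len 0.06471647359900025 ang 85.97230011895968
bottom corners [0.60067739 0.06917953 0.012     ] [0.64478717 0.06618401 0.012     ] 0.04421137198111875
jaw 0.037 [ 0.5722 -0.0145  0.037 ] [ 0.6615 -0.0205  0.037 ] 0.0894 ang -3.8518942447120237
jaw 0.044 [ 0.5731 -0.014   0.044 ] [ 0.6608 -0.0199  0.044 ] 0.0879 ang -3.851894244712021
jaw 0.049 [ 0.5738 -0.0136  0.049 ] [ 0.6603 -0.0194  0.049 ] 0.0868 ang -3.851894244712026
handle [ 0.58585824 -0.05589099  0.072     ] [ 0.6425059  -0.06080754  0.072     ] 0.056860620990857653 -4.96037690362035
grip mark z.06 [ 0.61334078 -0.0660135   0.06      ] dot top .075 [ 0.6135377 -0.0648957  0.072    ]
edge L [0.5655 0.1282 0.012 ] [ 0.5558 -0.0116  0.012 ] 86.03325309548424
edge R [0.6876 0.1198 0.012 ] [ 0.6782 -0.0199  0.012 ] 86.16350812481504
```

```bash
python3 - <<'E'
from h import *
import pickle
p,o=pickle.load(open("w4.pkl","rb"));M=np.linalg.inv(np.array(p["hand_eye"]));RT=(M[:3,:3],M[:3,3])
v=p["frame"].copy()
for b in(.0097,.0115):
    P=[[x,y,b-h] for x in(-.03,.03) for y,h in((-.022,.044),(.022,.044),(0,.066),(-.022,0),(.022,0))]
    u=proj(p,RT,P);print(u.round(1).tolist())
    for a in u: cv2.circle(v,tuple(int(round(c)) for c in a),2,(0,0,255) if b<.01 else (0,255,0),-1)
cv2.imwrite("pics/held.png",cv2.resize(v[200:470,200:440],None,fx=2.2,fy=2.2,interpolation=cv2.INTER_CUBIC))
E
```

```text
[[251.8, 441.6], [380.1, 441.8], [315.4, 498.0], [266.8, 366.5], [366.3, 366.7], [240.4, 280.5], [390.8, 280.6], [314.9, 316.6], [260.7, 236.8], [372.0, 236.9]]
[[252.6, 437.7], [379.4, 437.9], [315.5, 492.8], [267.3, 364.2], [365.8, 364.3], [241.5, 278.2], [389.8, 278.3], [314.9, 313.1], [261.3, 235.5], [371.5, 235.6]]
```

View pics/held.png

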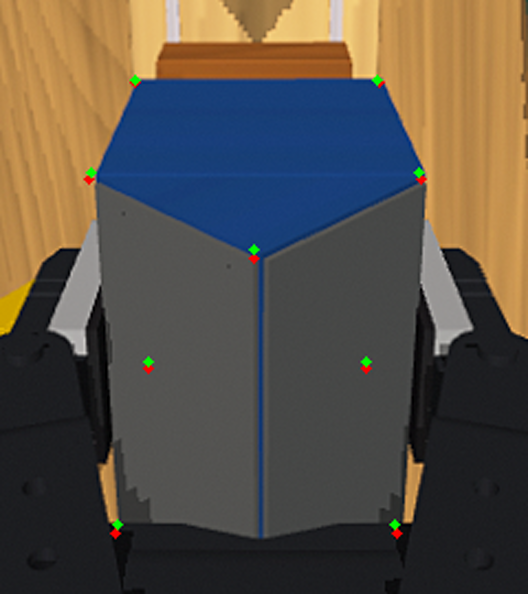

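The held block's model matches the image to within ~3 px, equal to 0.8 mm in tool y, and I'll correct for that. The jig yaw is 86.0° and the bay is at (0.6194, 0.0253). The half's end, the eave height (56.5 mm = 12 + 44) and the cam axis all agree with the text. Descending to just above the bay.

Request:
carry_out(
  series=[
    [-0.12,0.42,-0.5,0,0,0,0.3],
    [0,0,-1,0,0,-0.02,0.3],
    [0,0,-1,0,0,0,0.3],
    [0,0,-1,0,0,0,0.3],
    [0,0,-1,0,0,0,0.3],
    [0,0,-1,0,0,0,0.3],
    [0,0,-1,0,0,0,0.3],
    [0,0,-1,0,0,0,0.3],
    [0,0,-1,0,0,0,0.3],
    [0,0,-1,0,0,0,0.3],
    [0,0,0,0,0,0,0.3],
    [0,0,0,0,0,0,0.3],
  ],
)

```text
t: 8.0
tool_pos: [0.6183, 0.0254, 0.0616]
tool_rot: [-2.297, -2.141, 0.002]
contact_force: [-0.6, 0.3, -0.0]
opening: 0.0438
```

```bash
python3 w.py w5 bay; python3 - <<'E'
from h import *
for n in("top","side"):
    p=ctrl.get_image(n);x0,y0,x1,y1=dict(top=(230,160,390,260),side=(220,190,340,330))[n]
    cv2.imwrite(f"pics/{n}5.png",cv2.resize(p["frame"][y0:y1,x0:x1],None,fx=4,fy=4,interpolation=cv2.INTER_CUBIC))
E
```

```text
8.0 [0.61826792 0.0254324  0.06162707] y ang -4.020690754811464 [ 1.13802085e-04 -1.70429703e-03 -9.99998541e-01]
```

View pics/w5.png

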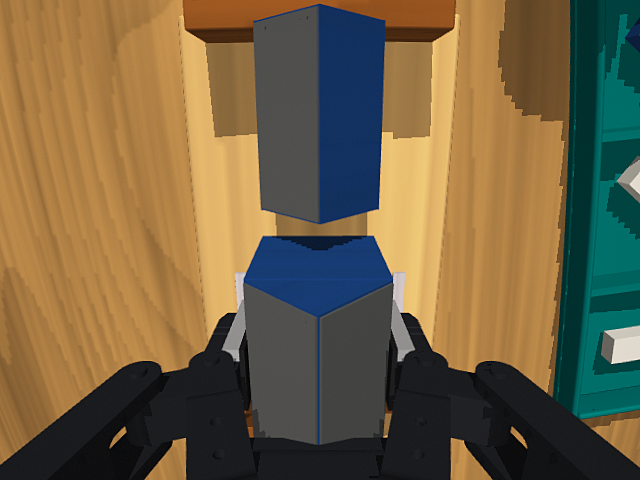

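View pics/side5.png

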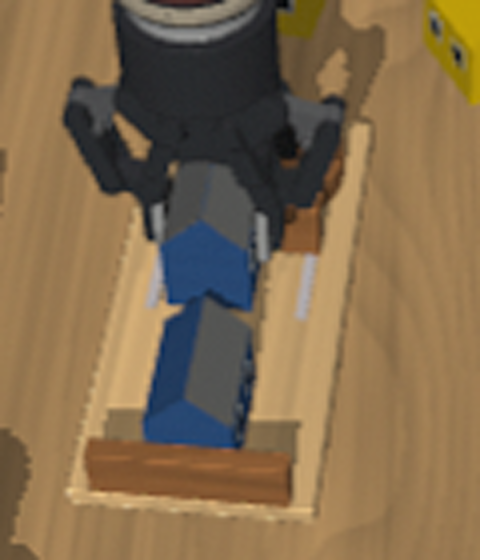

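The ridges line up in the wrist view, with the half's ridge end at (320,223) and the held ridge at (319,317). Lowering onto the board.

Request:
carry_out(
  series=[
    [0.01,-0.02,-0.8,0,0,0,0.3],
    [0,0,-0.5,0,0,0,0.3],
    [0,0,-0.16,0,0,0,0.3],
    [0,0,0,0,0,0,0.3],
    [0,0,0,0,0,0,0.3],
  ],
)

```text
t: 8.7
tool_pos: [0.6197, 0.0248, 0.0264]
tool_rot: [2.297, 2.142, 0.001]
contact_force: [-0.8, -0.3, -0.1]
opening: 0.0434
```

Request:
carry_out(
  series=[
    [-0.03,0,-0.06,0,0,0,0.3],
    [0,0,-0.04,0,0,0,0.3],
    [0,0,0,0,0,0,0.3],
  ],
)

```text
t: 9.0
tool_pos: [0.6187, 0.0248, 0.0236]
tool_rot: [2.298, 2.142, 0.001]
contact_force: [0.1, -0.1, 0.1]
opening: 0.0432
```

Request:
carry_out(
  series=[
    [0,0,-0.04,0,0,0,0.3],
    [0,0,-0.02,0,0,0,0.3],
    [0,0,0,0,0,0,0.3],
  ],
)

```text
t: 9.3
tool_pos: [0.6189, 0.0248, 0.0235]
tool_rot: [2.298, 2.142, 0.0]
contact_force: [-4.1, -0.0, 7.0]
opening: 0.0436
```

Contact at 7 N. Releasing, then rising.

Request:
carry_out(
  series=[
    [0,0,0,0,0,0,0.6],
    [0,0,0,0,0,0,0.7],
    [0,0,0,0,0,0,0.75],
    [0,0,0,0,0,0,0.8],
    [0,0,0.3,0,0,0,0.8],
    [0,0,0.8,0,0,0,0.8],
    [0,0,1,0,0,0,0.8],
    [0,0,1,0,0,0,0.8],
    [0,0,1,0,0,0,0.8],
    [0,0,1,0,0,0,0.8],
    [0,0,0,0,0,0,0.8],
  ],
)

```text
t: 10.4
tool_pos: [0.6214, 0.0246, 0.1549]
tool_rot: [2.293, 2.138, 0.01]
contact_force: [1.0, -1.1, 0.8]
opening: 0.0681
```

```bash
python3 w.py w6 bay gable_center cam_grip
```

```text
10.4 [0.62141907 0.02460532 0.1549036 ] y ang -4.005647299883457 [-8.52792744e-05  9.06889657e-03 -9.99958873e-01]
gable_center 0.79 [310.976 235.584]
cam_grip 0.77 [314.112 366.816]
```

View pics/w6.png

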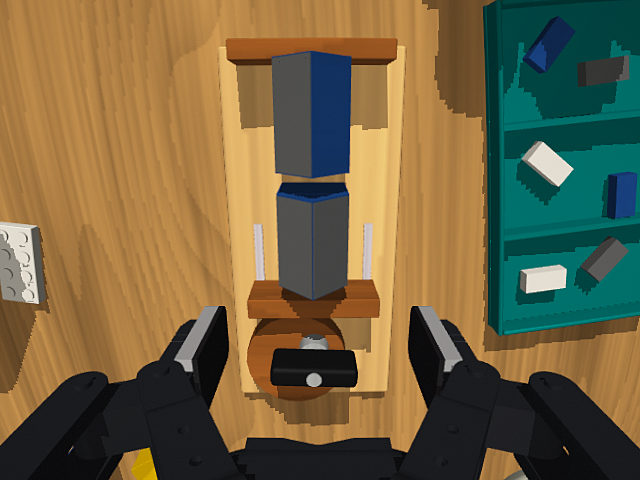

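The block stands upright and the ridges are collinear: half at col 312–313, section at col 312–313. I'm moving to the cam and turning the tool +89°.

Request:
carry_out(
  series=[
    [0,-0.1,0.1,0,0,0.97,0.5],
    [0,-0.2,0.1,0,0,0.97,0.4],
    [-0.05,-0.3,0,0,0,0.97,0.4],
    [-0.05,-0.3,0,0,0,0.97,0.4],
    [-0.05,-0.3,0,0,0,0.97,0.4],
    [-0.05,-0.3,0,0,0,0.97,0.4],
    [-0.05,-0.3,0,0,0,0.97,0.4],
    [-0.05,-0.3,0,0,0,0.97,0.4],
    [-0.05,-0.3,0,0,0,0.97,0.4],
    [0,-0.3,0,0,0,0.97,0.4],
    [0,-0.3,0,0,0,0.97,0.4],
    [0,-0.3,0,0,0,0.97,0.4],
  ],
)

```text
t: 11.8
tool_pos: [0.6086, -0.0578, 0.1521]
tool_rot: [-0.735, -3.051, 0.0]
contact_force: [0.7, -0.1, -0.7]
opening: 0.0342
```

Request:
carry_out(
  series=[
    [0,-0.2,0,0,0,0.97,0.4],
    [0,-0.1,0,0,0,0.97,0.4],
    [0,0,0,0,0,0.97,0.4],
    [0,0,0,0,0,0.97,0.4],
    [0,0,0,0,0,0,0.4],
    [0,0,0,0,0,0,0.4],
  ],
)

```text
t: 12.4
tool_pos: [0.609, -0.0651, 0.1529]
tool_rot: [-0.143, -3.136, -0.001]
contact_force: [0.3, -0.8, 0.3]
opening: 0.0339
```

```bash
python3 w.py w7 cam_grip; python3 - <<'E'
from h import *
import pickle
p,o=pickle.load(open("w6.pkl","rb"));RT=cam(p,o)
for a,b in(((313,52),(312,176)),((312.5,203),(313,299))):
  A=atz(p,RT,a,.078);B=atz(p,RT,b,.078);print(A,B,np.degrees(np.arctan2(*(A-B)[1::-1])))
jx=np.array([np.cos(np.radians(86)),np.sin(np.radians(86))]);
E
```

```text
12.4 [ 0.60901355 -0.06505623  0.15287059] y ang 84.79652469250013 [ 2.35662435e-03  2.87153092e-04 -9.99997182e-01]
cam_grip 0.75 [319.104 255.12 ]
[0.62762646 0.13137123 0.078     ] [0.62250023 0.06875453 0.078     ] 85.31981752037528
[0.62166929 0.05382327 0.078     ] [ 0.61765257 -0.00436434  0.078     ] 86.05110376842231
```

View pics/w7.png

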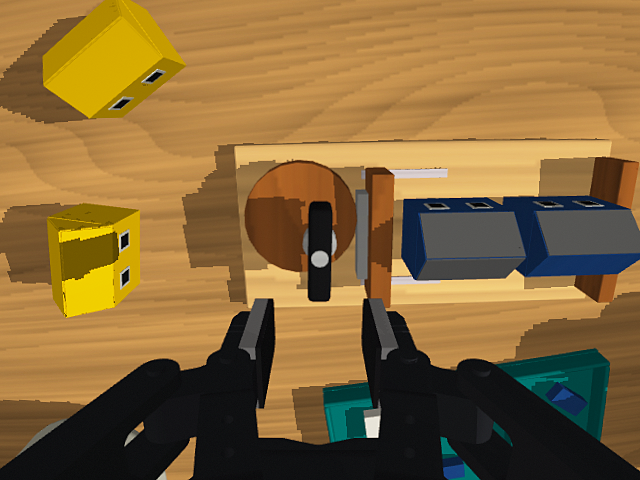

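```bash
python3 - <<'E'
from h import *
import pickle
p,o=pickle.load(open("w7.pkl","rb"));RT=cam(p,o)
for z in(.072,.075):print(atz(p,RT,(319.5,259),z))
a=atz(p,RT,(320,203),.072);b=atz(p,RT,(319,298),.072);print(a,b,np.linalg.norm(a-b),np.degrees(np.arctan2(*(b-a)[1::-1])))
E
```

```text
[ 0.61447776 -0.06466595  0.072     ]
[ 0.61340261 -0.06458075  0.075     ]
[ 0.58116697 -0.06138534  0.072     ] [ 0.63946557 -0.06721761  0.072     ] 0.058589603900846915 -5.7129296767394395
```

Request:
carry_out(
  series=[
    [0.17,0.02,-0.5,0,0,0,0.4],
    [0,0,-1,0,0,0,0.4],
    [0,0,-1,0,0,0,0.4],
    [0,0,-1,0,0,0,0.4],
    [0,0,-0.6,0,0,0,0.4],
    [0,0,-0.2,0,0,0,0.4],
    [0,0,0,0,0,0,0.4],
    [0,0,0,0,0,0,0.4],
  ],
)

```text
t: 13.3
tool_pos: [0.615, -0.0649, 0.048]
tool_rot: [0.139, 3.136, -0.001]
contact_force: [0.3, 0.8, 0.1]
opening: 0.034
```

Request:
carry_out(
  series=[
    [0,0,0,0,0,0,0.25],
    [0,0,0,0,0,0,0.1],
    [0,0,0,0,0,0,0],
    [0,0,0,0,0,0,0],
    [0,0,0,0,0,0,0],
  ],
  grip_force=30,
)

```text
t: 13.8
tool_pos: [0.6151, -0.0648, 0.0485]
tool_rot: [0.139, 3.136, -0.0]
contact_force: [-1.0, 1.2, 5.6]
opening: 0.0134
```

The handle is gripped (13.4 mm). Turning clockwise.

Request:
carry_out(
  series=[
    [0,0,0,0,0,-0.5,0],
    [0,0,0,0,0,-0.7,0],
    [0,0,0,0,0,-0.7,0],
    [0,0,0,0,0,-0.7,0],
    [0,0,0,0,0,-0.7,0],
    [0,0,0,0,0,-0.7,0],
    [0,0,0,0,0,-0.7,0],
    [0,0,0,0,0,-0.7,0],
    [0,0,0,0,0,0,0],
  ],
)

```text
t: 14.7
tool_pos: [0.6147, -0.0657, 0.0484]
tool_rot: [0.973, 2.985, -0.002]
contact_force: [-2.6, -2.5, 6.0]
opening: 0.0134
```

```bash
python3 w.py w8; python3 -c "
from station import ctrl
print(ctrl.get_obs()['wrist_torque'])"
```

```text
14.7 [ 0.61473156 -0.06570742  0.04843014] y ang 53.905242474904064 [-2.37578994e-03 -7.60108842e-04 -9.99996889e-01]
[-0.26261079  0.3520155  -0.03889817]
```

View pics/w8.png

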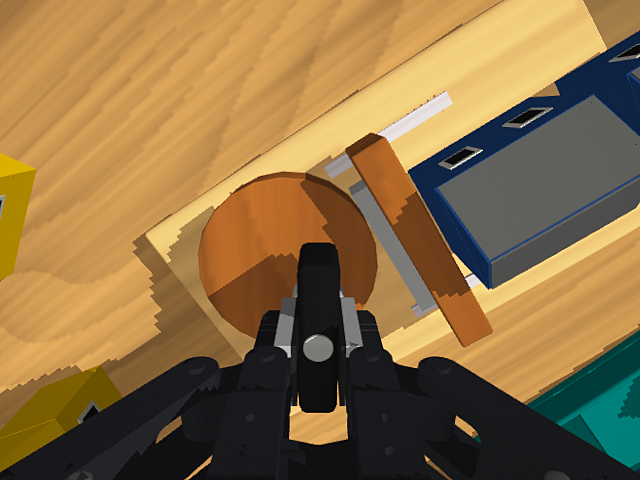

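The cam is at about 0.56 rad and the jaw is touching the section. Continuing: 1.01 rad remain.

Request:
carry_out(
  series=[
    [0,0,0,0,0,-0.6,0],
    [0,0,0,0,0,-0.7,0],
    [0,0,0,0,0,-0.7,0],
    [0,0,0,0,0,-0.7,0],
    [0,0,0,0,0,-0.7,0],
    [0,0,0,0,0,-0.7,0],
    [0,0,0,0,0,-0.7,0],
    [0,0,0,0,0,-0.7,0],
    [0,0,0,0,0,-0.7,0],
    [0,0,0,0,0,-0.7,0],
    [0,0,0,0,0,-0.7,0],
    [0,0,0,0,0,-0.7,0],
  ],
)

```text
t: 15.95
tool_pos: [0.6134, -0.0664, 0.0484]
tool_rot: [2.096, 2.339, -0.006]
contact_force: [-6.4, -4.2, 10.2]
opening: 0.0134
```

Request:
carry_out(
  series=[
    [0,0,0,0,0,-0.7,0],
    [0,0,0,0,0,-0.7,0],
    [0,0,0,0,0,-0.3,0],
    [0,0,0,0,0,0,0],
    [0,0,0,0,0,0,0],
  ],
)

```text
t: 16.45
tool_pos: [0.6131, -0.0665, 0.0484]
tool_rot: [2.285, 2.156, -0.007]
contact_force: [-9.0, -3.8, 10.8]
opening: 0.0135
```

```bash
python3 w.py w9; python3 -c "
from station import ctrl
o=ctrl.get_obs();print(o['wrist_torque'],o['contact_force'])"
```

```text
16.45 [ 0.61308608 -0.06647232  0.04841457] y ang -3.3220291453457493 [-0.00341783 -0.00279698 -0.99999025]
[-0.68207475  1.25022659 -0.06069845] [-9.10686604 -3.60162482 10.65417616]
```

View pics/w9.png

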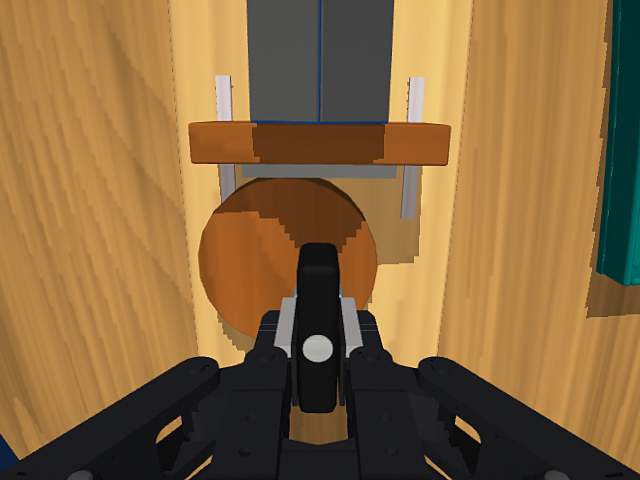

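The wrist torque about z is only friction (0.06), so the stop isn't reached yet. Nudging further.

Request:
carry_out(
  series=[
    [0,0,0,0,0,-0.15,0],
    [0,0,0,0,0,-0.15,0],
    [0,0,0,0,0,-0.1,0],
    [0,0,0,0,0,0,0],
    [0,0,0,0,0,0,0],
  ],
)

```text
t: 17.0
tool_pos: [0.6131, -0.0666, 0.0484]
tool_rot: [2.323, 2.113, -0.008]
contact_force: [-7.7, -5.2, 10.3]
opening: 0.0134
```

```bash
python3 -c "
from h import *
o=ctrl.get_obs();R=Ro.from_rotvec(o['tool_rot']).as_matrix();print(o['wrist_torque'],o['contact_force'],np.degrees(np.arctan2(R[1,1],R[0,1])))"
```

```text
[-0.71816193  1.34762166  0.81132415] [-7.73456447 -5.20602216 10.30859603] -5.430297895561857
```

Torque rose to 0.81 Nm at −5.4°, just past the nominal −4°, so the stop is reached. Opening and lifting clear.

Request:
carry_out(
  series=[
    [0,0,0,0,0,0,0.15],
    [0,0,0,0,0,0,0.3],
    [0,0,0,0,0,0,0.4],
    [0,0,0,0,0,0,0.4],
    [0,0,0.4,0,0,0,0.4],
    [0,0,1,0,0,0,0.4],
    [0,0,1,0,0,0,0.4],
    [0,0,1,0,0,0,0.4],
    [0,0,1,0,0,0,0.4],
    [0,0,1,0,0,0,0.4],
    [0,0,0,0,0,0,0.4],
  ],
)

```text
t: 18.1
tool_pos: [0.6167, -0.0651, 0.1876]
tool_rot: [2.322, 2.105, 0.008]
contact_force: [0.7, -1.0, 1.8]
opening: 0.0343
```

Request:
carry_out(
  series=[
    [0,1,0.5,0,0,0,0.4],
    [0,1,0.5,0,0,0,0.4],
    [0,0.8,0.5,0,0,0,0.4],
    [0,0,0,0,0,0,0.4],
    [0,0,0,0,0,0,0.4],
  ],
)

```text
t: 18.6
tool_pos: [0.6138, 0.0054, 0.2187]
tool_rot: [-2.327, -2.111, 0.001]
contact_force: [0.0, 0.1, -0.3]
opening: 0.0345
```

```bash
python3 w.py w10 gable_center cam_grip
```

```text
18.6 [0.61375305 0.0053536  0.21865923] y ang -5.566864670012536 [-5.07275578e-04 -5.81670884e-04 -9.99999702e-01]
gable_center 0.83 [319.488 171.312]
gable_center 0.57 [338.624 433.488]
cam_grip 0.6 [327.68  300.288]
```

View pics/w10.png

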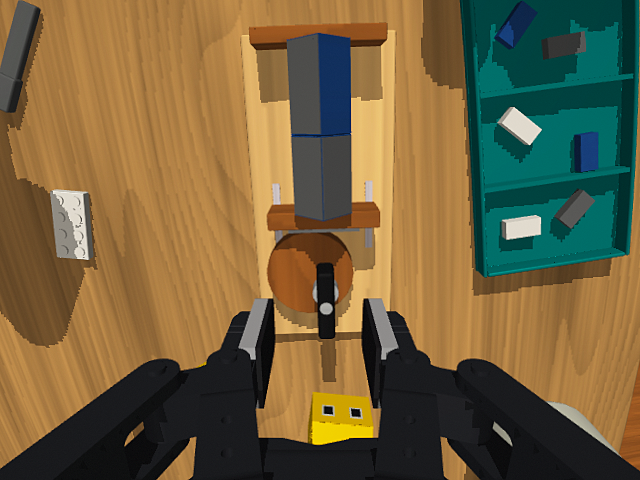

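The section is tight against the half, its ridge continuous along col ~320, and the bar lies along the board. I'm measuring.

```bash
python3 - <<'E'
from h import *
import pickle
p,o=pickle.load(open("w10.pkl","rb"))
cv2.imwrite("pics/w10c.png",cv2.resize(p["frame"][20:345,240:400],None,fx=4,fy=4,interpolation=cv2.INTER_CUBIC)[0:640]);
cv2.imwrite("pics/w10d.png",cv2.resize(p["frame"][180:345,240:400],None,fx=3.6,fy=3.6,interpolation=cv2.INTER_CUBIC))
E
```

```text
(no output)
```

View pics/w10c.png

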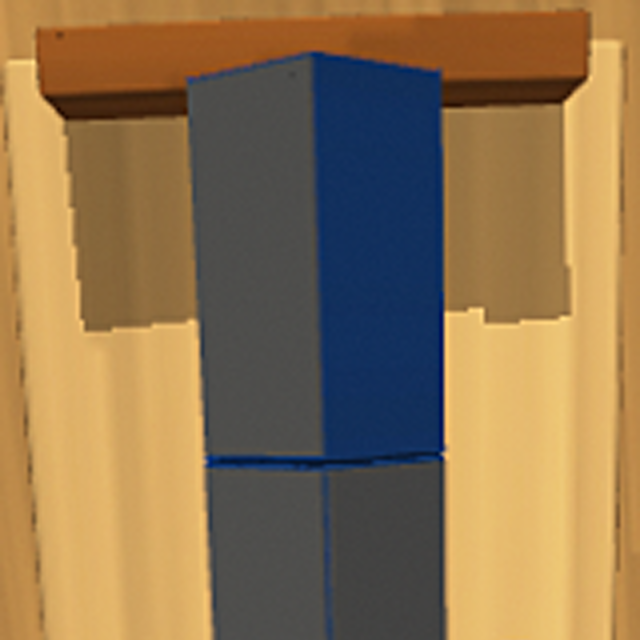

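View pics/w10d.png

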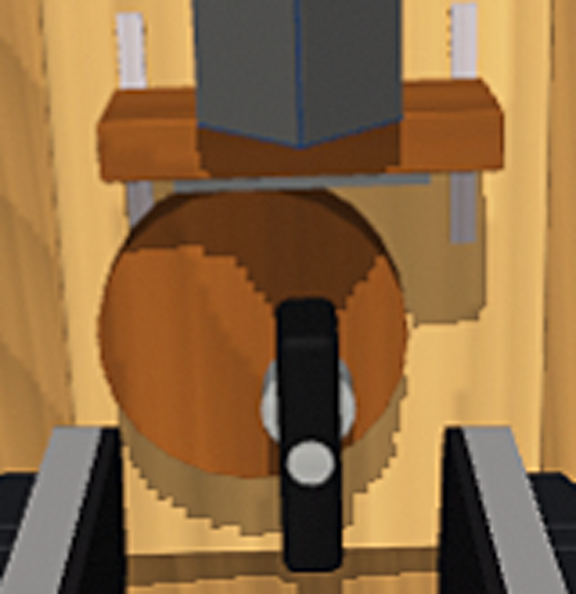

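```bash
python3 - <<'E'
from h import *
import pickle
p,o=pickle.load(open("w10.pkl","rb"));RT=cam(p,o)
D=lambda u,v:((u+.5)/3.6-.5+240,(v+.5)/3.6-.5+180)
C=lambda u,v:((u+.5)/4-.5+240,(v+.5)/4-.5+20)
f=lambda q,z:atz(p,RT,q,z)
ang=lambda a,b:np.degrees(np.arctan2(*(a-b)[1::-1]))
print("bar L",ang(f(D(279,345),.072),f(D(284,565),.072)),"R",ang(f(D(337,345),.072),f(D(340,565),.072)))
a=f(C(313,54),.078);b=f(C(324,458),.078);c=f(C(326,470),.078);d=f(D(299,146),.078)
print(a,b,c,d,"half",ang(a,b),"sec",ang(c,d),"len",np.linalg.norm(c-d))
jx=np.array([np.cos(np.radians(86)),np.sin(np.radians(86))]);jy=np.array([-jx[1],jx[0]]);bay=np.array([.6194,.0253])
for n,X in zip("abcd",(a,b,c,d)): print(n,((X[:2]-bay)@jx*1000).round(1),((X[:2]-bay)@jy*1000).round(1))
E
```

```text
bar L 85.59926773070963 R 85.84942993877523
[0.62636069 0.1318223  0.078     ] [0.62202401 0.06810123 0.078     ] [0.62217259 0.0660769  0.078     ] [0.6177471  0.00771372 0.078     ] half 86.10660948492598 sec 85.66374169739721 len 0.05853072962561804
a 106.7 0.5
b 42.9 0.4
c 40.9 0.1
d -17.7 0.4
```

All consistent: bar at 85.7° against the board's 86.0°, section rear face at −17.7 mm (nominal −17.5), and ridge offset under 0.5 mm. Taking one side look before handing in.

```bash
python3 - <<'E'
from h import *
p=ctrl.get_image("side")
cv2.imwrite("pics/sideF.png",cv2.resize(p["frame"][100:340,200:400],None,fx=2.5,fy=2.5,interpolation=cv2.INTER_CUBIC))
E
```

```text
(no output)
```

View pics/sideF.png

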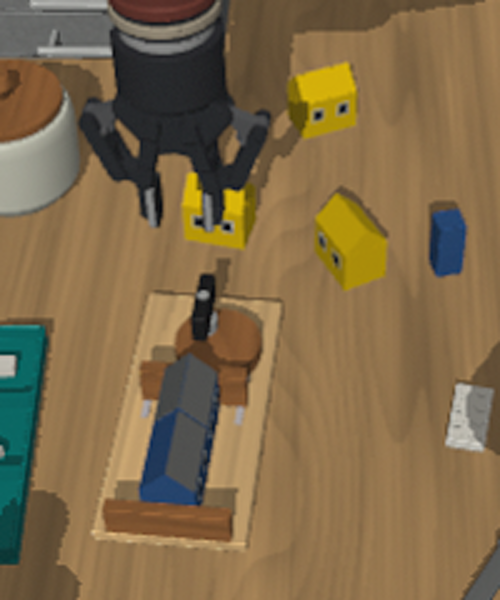

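The side view shows the section upright and joined to the half, with the handle along the board, the gripper clear and the other houses untouched.

```bash
python3 -c "
from station import ctrl
print(ctrl.finish_job())"
```

```text
the job is handed in; nothing more can be done
None
```

The loose blue gabled section is standing upright in the bay, pushed tight against the fixed half, and the job is handed in. I gripped it by its side walls, set it on the board and released it. I then turned the cam handle clockwise until wrist torque jumped from about 0.06 to 0.8 Nm at the stop, and let go. It took about 19 s of the 54 s allowed.

Last checks, from the wrist and side cameras after release:
- **Cam handle:** the bar lies at about 85.7°, against 86.0° for the board, so it is along the board within measuring error.
- **Ridge alignment:** the section's ridge is within about 0.5 mm of the fixed half's line.
- **Position:** the section's rear face measures −17.7 mm, against −17.5 mm nominal, with no visible gap at the joint.
- **Surroundings:** the gripper is clear of everything, and the yellow houses and the tower are where they were. The garage block was not in the last picture; I never moved near it.

Two readings disagreed slightly:
- **Hand camera offset:** the held block appeared about 0.8 mm to one side in the wrist view. I corrected for this when placing it.
- **Section length:** it measured 58.5 mm in the last picture instead of 60 mm, and the joint point read 1–2 mm short. I put this down to picking pixels by hand.

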